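# Set the insole length gauge with its knurled wheel

### The job

Set the insole length gauge: with a fingertip on top of its knurled wheel, roll the wheel, stroke by stroke, until the sliding toe stop has closed the gap so that its pointer stands opposite the nose of the index block on the scale rail. Move the toe stop only by the wheel, not by pushing it, and do not shift the insole on the gauge or the other things lying around. Then take the finger away.

Things in the scene. Friction and masses are not known exactly. Their poses are not given: they have to be found in the camera images.
- gauge: Insole length gauge, fixed on the cutting board: metal plate 130 (x) by 360 (y) by 12 mm. Origin on the board's top, under the plate, 5 mm to +y of its middle; z up, y along its length. Fixed U-shaped heel stop at y = +150 mm, 46 mm high; wheel between grey cheeks (58 mm high, 64 mm long in y, 53 mm across) at y = -145 mm. Scale rail with ticks along y at x = +55 mm.
- wheel: Knurled steel wheel, 64 mm diameter, 30 mm wide. Origin at its centre, 40 mm over the gauge's origin; axle along the gauge's x. Its axes turn with it: take directions from the gauge. It turns by friction under a fingertip (about 2 N at the rim) and stays where left. Rolling its top to gauge +y (to the heel stop) moves the toe stop the same way, 15 mm per rad; rolling back opens it.
- rim_top (a point): Highest point of the wheel's rim, mid-width, 72 mm over the gauge's origin, 14 mm above the cheeks. The axle is rigid, nothing gives. Press down here with some 5 to 10 N and move level along gauge y: the toe stop moves 0.47 mm per mm of rim travel. Travel left at the start: 3.3 rad closing, 1 rad opening.
- toe_stop: Sliding toe stop, a dark steel plate 86 mm (x) by 12 mm (y), its top 47 mm over the gauge's origin, between the wheel and the insole; geared to the wheel. Origin in the middle of its foot, 12 mm over the gauge's origin. At the start it stands at gauge y = -81 mm; it slides along gauge y.
- pointer (a point): Tip of the pointer on the toe stop: the corner of a diamond-shaped plate (23 mm corner to corner) on its +x end, 45 mm to gauge +x of the toe stop's middle and 49.5 mm over the gauge's origin. It moves with the toe stop.
- index: Index block, the gauge mark: fixed plain brass block 16 x 22 mm, 36 mm tall, straddling the scale rail, with a pointed nose toward gauge -x. Origin at the nose's tip, at gauge x = +47 mm and the pointer's height; axes as the gauge's. At the start it lies 14 to 40 mm to gauge +y of the pointer; when done both have the same gauge y.
- insole: Loose cork child's insole, about 149 mm long, 60 mm wide, 6 mm thick, lying on the gauge between toe stop and heel stop; origin under its middle. Leave it.
- tape: Loose roll of masking tape lying flat, 100 mm diameter, 24 mm high, beside the gauge; origin under its middle. Leave it.
- rasp: Loose flat rasp with a wooden handle, 205 mm long, 22 mm wide, 20 mm high, lying beside the gauge; origin on its underside near mid-length. Leave it.
- jar: Loose small amber glue jar, 52 mm diameter, 55 mm high, beside the wheel end; origin under its middle. Leave it.
- puck: Loose cork sanding plug, 44 mm diameter, 30 mm high, upright beside the wheel end; origin under its middle. Leave it.
- bottle: Loose green bottle, 60 mm diameter, 170 mm high, at the left of the table; origin under its middle. Leave it.
- tin: Loose open blue tin, 76 mm diameter, 100 mm high, at the right of the table; origin under its middle. Leave it.

How it is judged:
By the outcome, as a careful person would: the job done as asked, in the order asked, and still so for the second after the job is handed in, with the robot touching nothing.
It also fails if it takes over 64 s, if anything falls off the work surface, if the arm or the gripper's body presses on something with over 40 N, if the wrist force passes 120 N, or if a joint passes its speed limit or range.

### The arm

A 6-joint arm with a two-finger parallel gripper is mounted at the origin on the work surface. World frame = base frame: x ahead of the robot, y to its left, z up, the work surface at z = 0. Lengths are in m, angles in rad, forces in N, time in s.
With the tool pointing down it reaches from about 0.35 to 0.975 m from the base axis. Payload 4.9 kg.
Tool frame: the origin (TCP) lies at the very end of the fingers, on their centre line; the grasp point (between the pads) lies 19 mm behind it; z points along the fingers, y is the direction in which the jaws open and shut (so a half turn about z gives the same grasp; the last joint's range is limited). The gripper opens to 85 mm and grips with 20 to 120 N. Pads are 22 mm wide; open, the fingers measure 114 mm over their backs; the gripper's body (76 mm by 85 mm) begins 54 mm behind the grasp point. The pads swing forward as they close: fully open they stand 13 mm farther back than shut.
Start: joints at [1.2, 0.053, 1.613, -0, 1.476, -0.119], TCP at [0.156, 0.605, 0.231] pointing down, gripper open.
Joint ranges: [-3.01, 3.01], [-1.01, 2.22], [0.06, 2.58], [-1.02, 4.17], [0.09, 2.62], [-3.14, 3.14]. Speed limits (rad/s): [2.57, 2.57, 3.14, 3.14, 3.14, 3.14].

### API

Orientations are given as a rotation vector (axis times angle).
In Python, from station import ctrl gives the robot as it stands.
- The arm moves only by the tool step_arm, never from a script. Its argument "moves" is a list of rows, each a list of 5 numbers: the opening, from 0 (shut) to 1 (fully open), then the shift along the world's x, y, z in m, then the turn about the world's z in degrees. A call has 1 to 20 rows; each row shifts and turns the pose as measured when the row begins; what a row does not reach is not made up. A row lasts 1/8 s, in which the tool goes at most 62.5 mm and 10.7 degrees, less where a joint would pass 70% of its speed; a pose out of reach is approached as far as the arm can. A call is refused whole if a number of a shift passes 0.0625 or a number of a turn 10.7, either way. A call with a gripper value outside its range is refused whole. The fingers move at their own pace and stop on an object; "newtons" is the grip in N (left out, the last holds). Time passes only in rows, so rows that do not move let the fingers close. It gives the time, the measured TCP pose, the force and the opening at its end, in the units of the state.
- ctrl.get_obs(): the state, without advancing time (a new reading comes with each control period).
- ctrl.get_image(name): name is "side" or "top" or "wrist"; returns a dict with "color" (400x640x3 uint8, red, green, blue), "camera_matrix" (3x3 intrinsics, pixels), "k1" (the pictures are not rectified: a ray, as slopes to the right and down, at radius r is drawn at 1 + k1 r^2 times it, then the intrinsics apply), "R" (3x3) and "t" (3): a world point X has camera coordinates R X + t; the wrist camera has in their place "T_tool_cam" (4x4, takes a point from camera to tool coordinates, whose origin is the TCP and whose axes are the flange's). Camera axes: x right, y down, z forward; pixel columns grow to the right and rows downward; lengths in m; the calibration is good to about 2 mm. A picture is of the moment at which its call begins: read the wrist's pose just before it. There is no depth.
- ctrl.finish_job(): hands the job in, once; it reports no verdict.
Trained networks look in a picture, given as the dict that the camera call returned (one of the last four; its "shot" number tells which), for a name from the list of things; names that differ only in an ending like _2 or _b are one class to them, and where a whole thing is asked for, a point or a joint stands for the part that bears it (a point fixed in the world has none). Each returns a list of dicts, best first, with "p" (0 to 1); they miss things now and then, are a little off and sometimes report something else, mostly with a low value. They report only what shows in the picture. A call takes as long as a camera call.
- ctrl.spot_in(picture, query): "bbox" ([left, top, right, bottom] in pixels, round what is visible of it).
The state is a dict: "t": time; "q": joint angles; "dq": joint speeds; "effort": joint torques, N m; "tool_pos": TCP position; "tool_rot": TCP orientation; "contact_force": force on the tool from outside, world axes, zero at the start; "wrist_torque": the same for the moment, N m; "opening": finger opening in m.
Only numpy, scipy, OpenCV 4.12 (cv2) and the standard library are available. Lean on these libraries where they do the work, as an engineer would, in place of code of your own. Each camera call takes 0.05 s, during which the arm holds its last target.

## Working session

There is one attempt and no reset: what is moved stays moved. The work goes in short steps, Python scripts to look and compute and a tool call to move; the robot and the scene stay as the last step left them, time stands still between calls to the robot, and variables do not carry over. Pictures are saved under pics/ and viewed, and the job is handed in when it is done.

Besides the shell and the picture viewer there is one more tool, called after "Call:" as name(argument=value, ...), one argument or row to a line, values as JSON. step_arm: Moves the arm, as the interface text tells. Its arguments: {"type":"object","properties":{"moves":{"type":"array","items":{"type":"array","items":{"type":"number"}}},"newtons":{"type":"number"}},"required":["moves"]}

```bash
ls; mkdir -p pics; cat > h.py <<'E'
import numpy as np, cv2, pickle
from station import ctrl
def shot(n,f):
    o=ctrl.get_obs(); im=ctrl.get_image(n); im['obs']=o
    cv2.imwrite('pics/'+f,im['color'][:,:,::-1]); pickle.dump(im,open('pics/'+f+'.pkl','wb')); return im
E
python3 - <<'E'
from h import *
o=ctrl.get_obs();print(o)
for n in('side','top','wrist'):
    im=shot(n,n+'0.png');print(n,im['camera_matrix'].tolist(),im['k1'],im.get('R'),im.get('t'),im.get('T_tool_cam'))
    for q in ('gauge','wheel','toe_stop','index','pointer','insole','jar','puck','bottle','tin','tape','rasp'):
        r=ctrl.spot_in(im,q);print(q,[(np.round(d['bbox']).tolist(),round(d['p'],2)) for d in r[:2]])
E
```

```text
pics
{'t': 0.0, 'q': array([ 1.20001633e+00,  5.34037022e-02,  1.61428424e+00,  3.50354527e-05,
        1.47599375e+00, -1.18973896e-01]), 'dq': array([ 0.00048444, -0.00042509,  0.00094918,  0.00023881,  0.00091809,
        0.0002853 ]), 'effort': array([ 2.36659789e-04, -3.93688846e+01, -3.70172489e+01, -1.53270494e-04,
        7.30225642e-03, -9.48844075e-06]), 'tool_pos': array([0.15547032, 0.60471808, 0.2300398 ]), 'tool_rot': array([-0.39442912, -3.11618766,  0.00316975]), 'contact_force': array([-1.24472299, -0.30057485, -0.2990863 ]), 'wrist_torque': array([-0.00330358,  0.01547266,  0.01282885]), 'opening': 0.0853641801398293}
side [[389.1524608271472, 0.0, 314.23606286248076], [0.0, 389.1524608271472, 197.41976364036825], [0.0, 0.0, 1.0]] -0.04527593201607159 [[ 0.80371775 -0.5950076   0.00193323]
 [-0.43566928 -0.59069518 -0.6791697 ]
 [ 0.40525308  0.5450185  -0.73397873]] [-0.47002347  0.28585266  0.93300832] None
gauge [([240.0, 163.0, 360.0, 251.0], 0.97)]
wheel [([324.0, 208.0, 348.0, 228.0], 0.84)]
toe_stop [([305.0, 197.0, 330.0, 223.0], 0.55)]
index [([306.0, 198.0
[... 1226 characters left out ...]
.58)]
tin [([450.0, 208.0, 481.0, 230.0], 0.89)]
tape [([252.0, 163.0, 285.0, 192.0], 0.81)]
rasp [([266.0, 237.0, 337.0, 262.0], 0.94), ([342.0, 187.0, 363.0, 202.0], 0.46)]
wrist [[336.85941767815734, 0.0, 326.9849482769943], [0.0, 336.85941767815734, 195.7108781051185], [0.0, 0.0, 1.0]] -0.0013794638469285581 None None [[-1.96866718e-03 -9.50012936e-01 -3.12204334e-01  7.93981092e-02]
 [ 9.99998062e-01 -1.87036462e-03 -6.14318114e-04 -1.21421634e-03]
 [-3.25787079e-07 -3.12204939e-01  9.50014777e-01 -1.43158548e-01]
 [ 0.00000000e+00  0.00000000e+00  0.00000000e+00  1.00000000e+00]]
gauge []
wheel []
toe_stop []
index []
pointer []
insole []
jar []
puck []
bottle []
tin []
tape []
rasp []
```

```bash
python3 - <<'E'
import cv2
a=cv2.imread('pics/top0.png')[130:280,150:490]
cv2.imwrite('pics/top0c.png',cv2.resize(a,None,fx=2.35,fy=2.35,interpolation=2))
a=cv2.imread('pics/side0.png')[90:360,190:430]
cv2.imwrite('pics/side0c.png',cv2.resize(a,None,fx=2.2,fy=2.2,interpolation=2))
E
```

```text
(no output)
```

View pics/top0c.png

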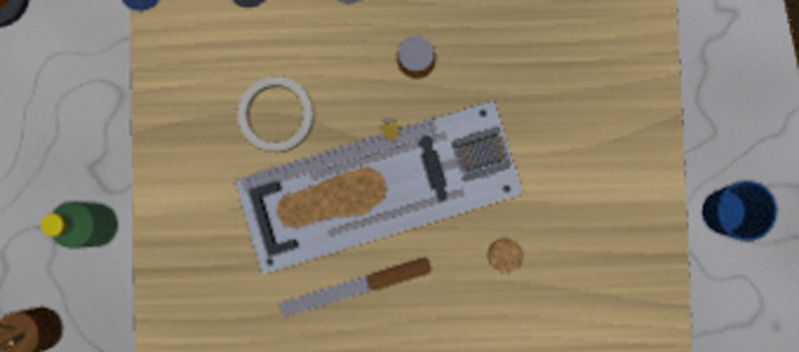

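View pics/side0c.png

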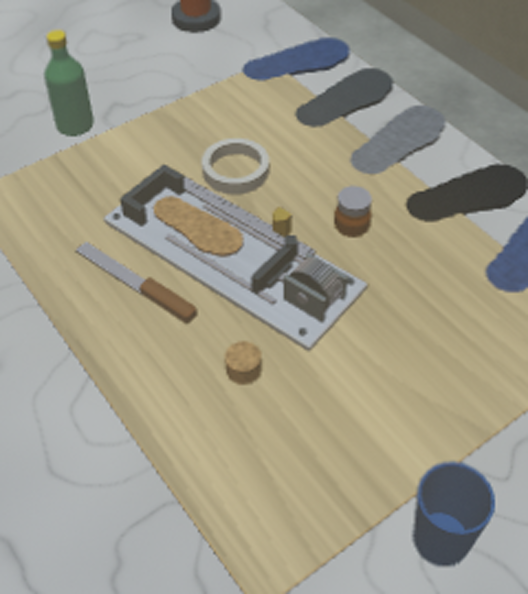

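```bash
cat >> h.py <<'E'
def proj(im,X):
    X=np.atleast_2d(X)
    if im.get('T_tool_cam') is not None:
        from scipy.spatial.transform import Rotation as Ro
        T=np.array(im['T_tool_cam']); Rt=Ro.from_rotvec(im['obs']['tool_rot']).as_matrix()
        Rw=Rt@T[:3,:3]; tw=Rt@T[:3,3]+im['obs']['tool_pos']; R=Rw.T; t=-R@tw
    else: R=np.array(im['R']);t=np.array(im['t'])
    c=X@R.T+t; s=c[:,:2]/c[:,2:]; r2=(s**2).sum(1,keepdims=True)
    s=s*(1+im['k1']*r2); K=np.array(im['camera_matrix']); return s@K[:2,:2].T+K[:2,2]
def load(f): return pickle.load(open('pics/'+f+'.pkl','rb'))
def g2w(p,P):
    x,y,yaw,z=p; c,s=np.cos(yaw),np.sin(yaw); P=np.atleast_2d(P)
    return np.c_[x+c*P[:,0]-s*P[:,1], y+s*P[:,0]+c*P[:,1], z+P[:,2]]
E
cat > fit.py <<'E'
from h import *
from scipy.optimize import least_squares
T=load('top0.png');S=load('side0.png')
C=np.array([[65,175,12],[65,-185,12],[-65,-185,12],[-65,175,12]])/1e3
t=np.array([[237,181],[495,100],[522,190],[263,272]])/2.35+[150,130]
s=np.array([[367,286],[309,344],[106,216]])/2.2+[190,90]
def res(p): return np.r_[(proj(T,g2w(p,C))-t).ravel(),(proj(S,g2w(p,C[[1,2,3]]))-s).ravel()]
r=least_squares(res,[0.55,0,0.26,0.02]);print(r.x,np.degrees(r.x[2]),r.fun.round(1))
p=r.x
print('rim',g2w(p,[[0,-.145,.072]]),'pointer',g2w(p,[[.045,-.081,.0495]]))
E
python3 fit.py
```

```text
[0.53950043 0.04197859 0.26886175 0.00401339] 15.404643764179424 [-1.  -1.3 -0.3 -0.8  0.8  0.9 -0.2  0.   0.6 -1.2  0.1  1.6 -1.3  0.6]
rim [[ 0.5780174  -0.09781212  0.07601339]] pointer [[ 0.60440013 -0.02415785  0.05351339]]
```

Call:
step_arm(
  moves=[
    [0,0.029,-0.049,0,2.1],
    [0,0.029,-0.049,0,2.1],
    [0,0.029,-0.049,0,2.1],
    [0,0.029,-0.049,0,2.1],
    [0,0.029,-0.049,0,2.1],
    [0,0.029,-0.049,0,2.1],
    [0,0.029,-0.049,0,2.1],
    [0,0.029,-0.049,0,2.1],
    [0,0.029,-0.049,0,2.1],
    [0,0.029,-0.049,0,2.1],
    [0,0.029,-0.049,0,2.1],
    [0,0.029,-0.049,0,2.1],
    [0,0.029,-0.049,0,2.1],
    [0,0.02,-0.04,0,2.1],
  ],
)

```text
t: 3.7
tool_pos: [0.561, -0.0925, 0.2344]
tool_rot: [-0.444, 3.098, 0.007]
contact_force: [0.6, 1.1, -0.4]
opening: 0.0002
```

```bash
python3 - <<'E'
from h import *
from scipy.spatial.transform import Rotation as Ro
im=shot('wrist','w1.png')
print(Ro.from_rotvec(im['obs']['tool_rot']).as_matrix().round(3))
for q in ('wheel','toe_stop','index','pointer'):
    r=ctrl.spot_in(im,q);print(q,[(np.round(d['bbox']).tolist(),round(d['p'],2)) for d in r[:2]])
E
```

```text
[[-0.96  -0.281  0.011]
 [-0.281  0.96   0.006]
 [-0.012  0.003 -1.   ]]
wheel [([286.0, 163.0, 353.0, 203.0], 0.76), ([352.0, 135.0, 390.0, 225.0], 0.56)]
toe_stop [([350.0, 134.0, 392.0, 223.0], 0.62)]
index [([395.0, 223.0, 425.0, 252.0], 0.78), ([351.0, 136.0, 390.0, 223.0], 0.28)]
pointer [([352.0, 136.0, 388.0, 226.0], 0.69)]
```

View pics/w1.png

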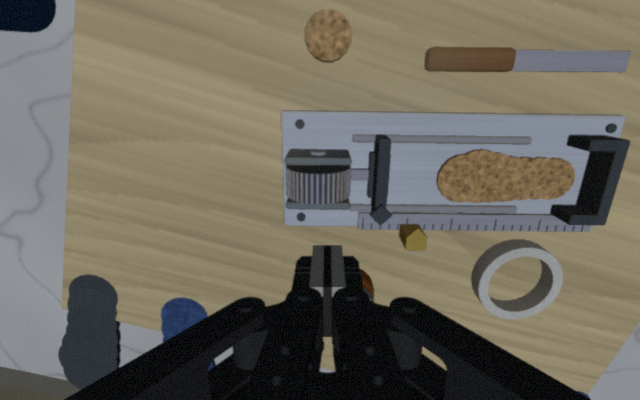

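```bash
python3 - <<'E'
import cv2
a=cv2.imread('pics/w1.png')[95:265,270:470]
cv2.imwrite('pics/w1c.png',cv2.convertScaleAbs(cv2.resize(a,None,fx=3.5,fy=3.5,interpolation=2),alpha=1.5))
a=cv2.imread('pics/w1.png')[95:265,440:640]
cv2.imwrite('pics/w1d.png',cv2.convertScaleAbs(cv2.resize(a,None,fx=3.5,fy=3.5,interpolation=2),alpha=1.5))
E
```

```text
(no output)
```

View pics/w1c.png

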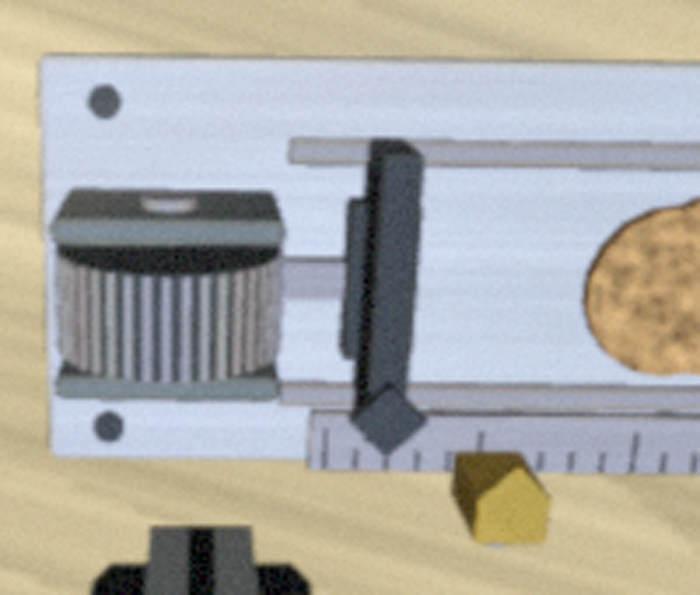

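View pics/w1d.png

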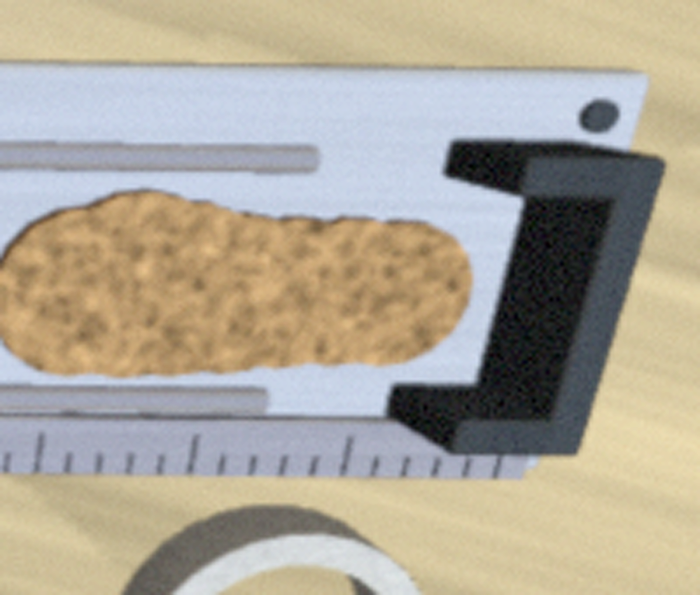

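```bash
cat >> fit.py <<'E'
W=load('w1.png')
w=np.array([[281.7,111.3],[284.3,225.6],[625.1,116.1],[380.9,225.3]])
WC=np.array([[-65,-185,12],[65,-185,12],[-65,175,12],[45,-81,49.5]])/1e3
nose=np.array([416,228.7])
def res2(q): 
    p=q[:4]; return np.r_[res(p)*.5,(proj(W,g2w(p,WC))-w).ravel(),proj(W,g2w(p,[[.047,q[4],.0495]]))[0]-nose]
r=least_squares(res2,list(p)+[-.05]);q=r.x;p=q[:4];print(q,np.degrees(q[2]),r.fun.round(1))
print('rim',g2w(p,[[0,-.145,.072]]),'gap',q[4]+.081)
np.save('p.npy',p)
E
python3 fit.py
```

```text
[0.53950043 0.04197859 0.26886175 0.00401339] 15.404643764179424 [-1.  -1.3 -0.3 -0.8  0.8  0.9 -0.2  0.   0.6 -1.2  0.1  1.6 -1.3  0.6]
rim [[ 0.5780174  -0.09781212  0.07601339]] pointer [[ 0.60440013 -0.02415785  0.05351339]]
[ 0.53904529  0.04245454  0.26847837  0.00526547 -0.04325397] 15.382677606039495 [-0.6 -0.6 -0.2 -0.3  0.3  0.5 -0.2  0.1  0.2 -0.7 -0.1  0.7 -0.8  0.1
 -0.3  0.5  0.4  0.9  0.6  0.7 -0.9 -0.4  0.  -1.6]
rim [[ 0.57750866 -0.09735093  0.07726547]] gap 0.03774602856288444
```

Call:
step_arm(
  moves=[
    [0,0.01,-0.009,-0.03,0],
    [0,0.01,-0.009,-0.04,0],
    [0,0,0,-0.04,0],
    [0,0,0,-0.03,0],
    [0,0,0,0,0],
  ],
)

```text
t: 4.58
tool_pos: [0.5791, -0.1008, 0.0936]
tool_rot: [-0.456, 3.092, 0.006]
contact_force: [0.6, -1.0, -0.2]
opening: 0.0002
```

```bash
python3 - <<'E'
from h import *
p=np.load('p.npy')
print(ctrl.get_obs()['contact_force'],ctrl.get_obs()['tool_pos'])
im=shot('wrist','w2.png')
im=shot('side','s2.png')
cv2.imwrite('pics/s2c.png',cv2.resize(im['color'][150:270,250:400,::-1],None,fx=4,fy=4,interpolation=2))
E
```

```text
[ 0.56999936 -1.00477937 -0.19466872] [ 0.57912637 -0.10075662  0.09359739]
```

View pics/w2.png

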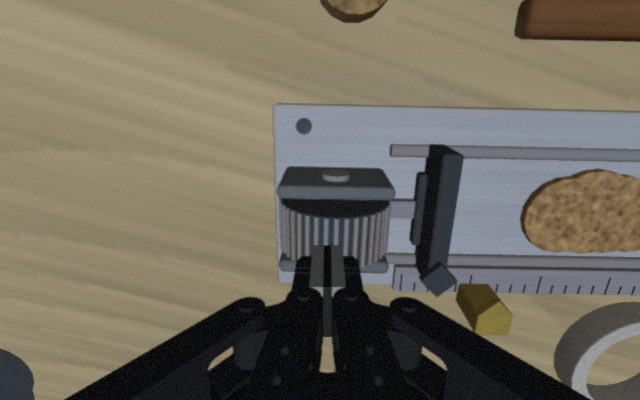

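View pics/s2c.png

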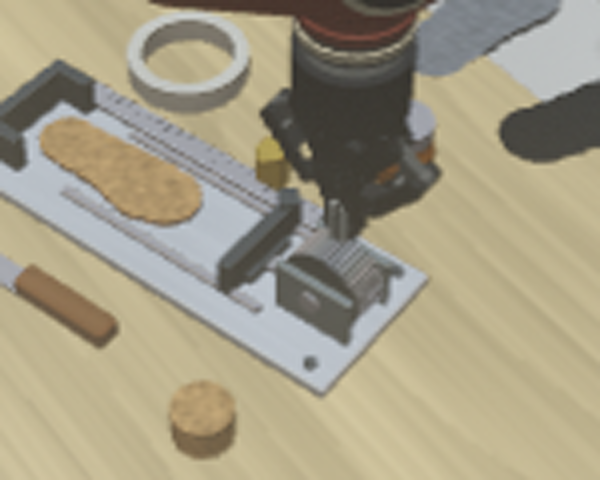

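```bash
python3 - <<'E'
from h import *
p=np.load('p.npy');im=load('w2.png')
c,s=np.cos(p[2]),np.sin(p[2]);R=np.array([[c,-s],[s,c]])
print('tcp gauge',R.T@(im['obs']['tool_pos'][:2]-p[:2]))
P=np.array([[-65,-185,12],[65,-185,12],[45,-81,49.5],[47,-43.2,49.5],[0,-145,72],[15,-145,72],[-15,-145,72]])/1e3
u=proj(im,g2w(p,P));print(u.round(1)); print('tcp',proj(im,im['obs']['tool_pos']))
a=im['color'][:,:,::-1].copy()
a=cv2.resize(a[90:340,250:530],None,fx=2.8,fy=2.8,interpolation=2)
for x in u: cv2.circle(a,tuple(int(v) for v in (x-[250,90]+.5)*2.8),3,(0,0,255),1)
cv2.imwrite('pics/w2c.png',cv2.convertScaleAbs(a,alpha=1.4))
E
```

```text
tcp gauge [ 0.00065635 -0.14871281]
[[273.8 105.9]
 [278.9 283.9]
 [434.9 293.8]
 [493.8 297.6]
 [337.  244.5]
 [336.1 269.5]
 [338.  218. ]]
tcp [[330.2322843  261.43249119]]
```

View pics/w2c.png

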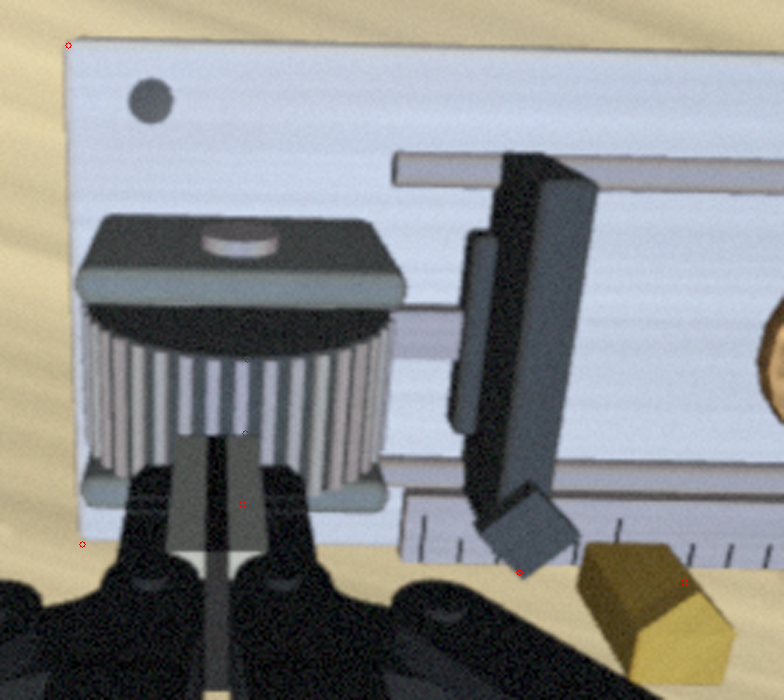

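```bash
cat > fit2.py <<'E'
from fit import *
W2=load('w2.png')
cr=lambda a:np.array(a)/2.8+[250,90]-.18
w2=cr([[66,38],[78,545],[523,579]]);W2C=WC[[0,1,3]]
n2=cr([700,587])
def res3(q):
    p=q[:4];N=g2w(p,[[.047,q[4],q[5]]])
    return np.r_[res(p)*.5,(proj(W,g2w(p,WC))-w).ravel(),proj(W,N)[0]-nose,(proj(W2,g2w(p,W2C))-w2).ravel(),proj(W2,N)[0]-n2]
r=least_squares(res3,list(p)+[-.045,.05]);q=r.x;p=q[:4];print(q,np.degrees(q[2]),r.fun[14:].round(1))
print('rim',g2w(p,[[0,-.145,.072]]),'gap',q[4]+.081)
np.save('p.npy',p)
E
python3 fit2.py|tail -5
```

```text
-0.3  0.5  0.4  0.9  0.6  0.7 -0.9 -0.4  0.  -1.6]
rim [[ 0.57750866 -0.09735093  0.07726547]] gap 0.03774602856288444
[ 0.5384904   0.0421464   0.26633567  0.00739656 -0.0418532   0.051026  ] 15.259909564356622 [-0.5 -0.3 -0.   0.8  2.3  0.7 -0.8 -0.3  2.1 -0.8 -0.1  1.1  0.4 -0.1
 -0.9 -1.8 -1.3  0.8]
rim [[ 0.57665412 -0.09774116  0.07939656]] gap 0.03914679517523981
```

Call:
step_arm(
  moves=[
    [0,0.003,-0.01,-0.006,0],
    [0,0,0,-0.004,0],
    [0,0,0,-0.002,0],
  ],
)

```text
t: 5.05
tool_pos: [0.5879, -0.1131, 0.0899]
tool_rot: [-0.455, 3.079, -0.004]
contact_force: [-0.4, -0.1, 0.0]
opening: -0.0004
```

```bash
cat > g.py <<'E'
from h import *
from scipy.spatial.transform import Rotation as Ro
p=np.load('p.npy');c,s=np.cos(p[2]),np.sin(p[2]);R=np.array([[c,-s],[s,c]])
def st():
    o=ctrl.get_obs();g=R.T@(o['tool_pos'][:2]-p[:2])
    M=Ro.from_rotvec(o['tool_rot']).as_matrix()
    print('t',o['t'],'gauge mm',(g*1e3+[0,145]).round(1),'z',o['tool_pos'][2].round(4),'F gauge',(R.T@o['contact_force'][:2]).round(1),o['contact_force'][2].round(1),'zax',M[:,2].round(3),'dq',np.abs(o['dq']).max().round(3))
if __name__=='__main__': st()
E
python3 g.py
```

```text
t 5.05 gauge mm [  6.8 -17.7] z 0.0899 F gauge [-0.4  0. ] 0.0 zax [ 0.029  0.002 -1.   ] dq 0.028
```

Call:
step_arm(
  moves=[
    [0,0,0,-0.004,0],
    [0,0,0,-0.002,0],
  ],
)

```text
t: 5.3
tool_pos: [0.5881, -0.1132, 0.0839]
tool_rot: [-0.454, 3.078, -0.005]
contact_force: [-0.3, -0.1, -0.8]
opening: 0.0001
```

```bash
python3 g.py
```

```text
t 5.3 gauge mm [  7. -18.] z 0.0839 F gauge [-0.3  0. ] -0.8 zax [ 0.03   0.001 -1.   ] dq 0.03
```

Call:
step_arm(
  moves=[
    [0,-0.007,0.002,0,0],
    [0,0,0,-0.002,0],
    [0,0,0,-0.002,0],
  ],
)

```text
t: 5.68
tool_pos: [0.5803, -0.1109, 0.0795]
tool_rot: [-0.455, 3.079, -0.004]
contact_force: [-0.0, 0.0, -0.4]
opening: -0.0
```

```bash
python3 g.py
```

```text
t 5.675 gauge mm [  0.1 -13.7] z 0.0795 F gauge [-0.  0.] -0.4 zax [ 0.03   0.002 -1.   ] dq 0.028
```

Call:
step_arm(
  moves=[
    [0,0,0,-0.002,0],
    [0,0,0,-0.002,0],
  ],
)

```text
t: 5.92
tool_pos: [0.581, -0.1124, 0.0782]
tool_rot: [-0.456, 3.078, -0.009]
contact_force: [-4.8, -1.8, 8.7]
opening: -0.0001
```

```bash
python3 g.py
```

```text
t 5.925 gauge mm [  0.4 -15.3] z 0.0782 F gauge [-5.1 -0.5] 8.7 zax [ 0.03  -0.002 -1.   ] dq 0.018
```

Call:
step_arm(
  moves=[
    [0,-0.0011,0.004,-0.001,0],
    [0,-0.0011,0.004,-0.001,0],
    [0,-0.0011,0.004,-0.001,0],
  ],
)

```text
t: 6.3
tool_pos: [0.5792, -0.1056, 0.0799]
tool_rot: [-0.457, 3.078, -0.027]
contact_force: [-1.4, -2.4, 4.1]
opening: -0.0
```

```bash
python3 g.py
```

```text
t 6.3 gauge mm [ 0.4 -8.3] z 0.0799 F gauge [-2. -2.] 4.1 zax [ 0.032 -0.013 -0.999] dq 0.05
```

Call:
step_arm(
  moves=[
    [0,-0.0012,0.004,-0.0015,0],
    [0,-0.0012,0.004,-0.0015,0],
    [0,-0.0012,0.004,-0.002,0],
    [0,-0.0012,0.004,-0.002,0],
  ],
)

```text
t: 6.8
tool_pos: [0.5764, -0.0944, 0.0799]
tool_rot: [-0.457, 3.076, -0.045]
contact_force: [-3.7, -3.1, 8.4]
opening: -0.0001
```

```bash
python3 g.py
```

```text
t 6.8 gauge mm [0.6 3.3] z 0.0799 F gauge [-4.4 -2. ] 8.4 zax [ 0.035 -0.024 -0.999] dq 0.052
```

Call:
step_arm(
  moves=[
    [0,-0.0013,0.004,-0.0018,0],
    [0,-0.0013,0.004,-0.0018,0],
    [0,-0.0013,0.004,-0.0018,0],
    [0,-0.0013,0.004,-0.0018,0],
  ],
)

```text
t: 7.3
tool_pos: [0.5731, -0.0815, 0.0782]
tool_rot: [-0.457, 3.074, -0.057]
contact_force: [-0.1, -0.9, 2.7]
opening: -0.0003
```

```bash
python3 - <<'E'
from g import *
st(); im=shot('wrist','w3.png')
a=cv2.resize(im['color'][90:340,250:530,::-1],None,fx=2.8,fy=2.8,interpolation=2)
cv2.imwrite('pics/w3c.png',cv2.convertScaleAbs(a,alpha=1.4))
E
```

```text
t 7.3 gauge mm [ 0.8 16.6] z 0.0782 F gauge [-0.4 -0.8] 2.7 zax [ 0.038 -0.032 -0.999] dq 0.054
```

View pics/w3c.png

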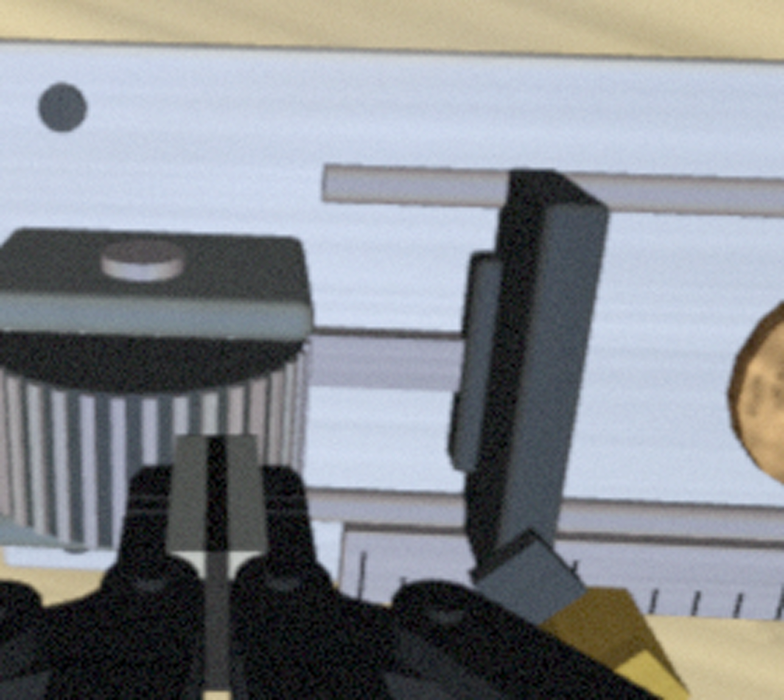

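Call:
step_arm(
  moves=[
    [0,0,0,0.008,0],
    [0,0,0,0.004,0],
    [0,0.0042,-0.016,0,0],
    [0,0.0042,-0.016,0,0],
    [0,0,0,0,0],
  ],
)

```text
t: 7.98
tool_pos: [0.5816, -0.1149, 0.0894]
tool_rot: [-0.457, 3.075, -0.054]
contact_force: [-0.2, 0.1, -0.8]
opening: 0.0004
```

```bash
python3 g.py
```

```text
t 7.975 gauge mm [  0.3 -17.8] z 0.0894 F gauge [-0.2  0.2] -0.8 zax [ 0.037 -0.029 -0.999] dq 0.009
```

```bash
python3 - <<'E'
from g import *
im=shot('wrist','w4.png')
a=cv2.resize(im['color'][90:340,250:530,::-1],None,fx=2.8,fy=2.8,interpolation=2)
cv2.imwrite('pics/w4c.png',cv2.convertScaleAbs(a,alpha=1.4))
for y in (-81,-70,-66,-62): print(y,((proj(im,g2w(p,[[.045,y/1e3,.0495]]))-[250,90]+.18)*2.8).round(0))
print(((proj(im,g2w(p,[[.047,-.0419,.051]]))-[250,90]+.18)*2.8).round(0))
E
```

```text
-81 [[601. 600.]]
-70 [[652. 602.]]
-66 [[671. 603.]]
-62 [[690. 604.]]
[[786. 620.]]
```

View pics/w4c.png

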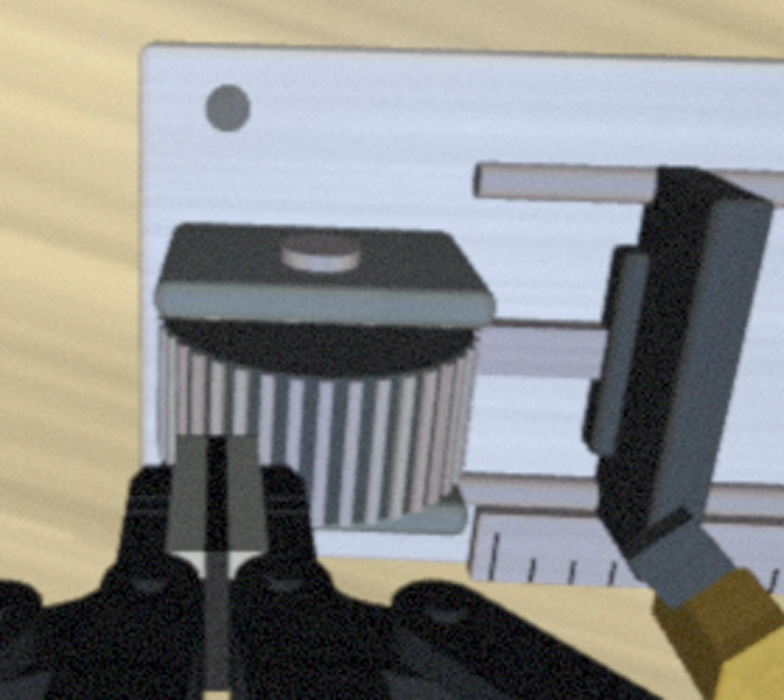

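Call:
step_arm(
  moves=[
    [0,0,0.001,-0.005,0],
    [0,0,0.001,-0.005,0],
    [0,0,0,-0.002,0],
  ],
)

```text
t: 8.4
tool_pos: [0.5817, -0.1129, 0.0779]
tool_rot: [-0.459, 3.075, -0.057]
contact_force: [-5.4, -3.4, 12.9]
opening: -0.0002
```

```bash
python3 g.py
```

```text
t 8.4 gauge mm [  0.9 -16. ] z 0.0779 F gauge [-6.1 -1.8] 12.9 zax [ 0.037 -0.031 -0.999] dq 0.02
```

Call:
step_arm(
  moves=[
    [0,-0.0013,0.004,-0.0005,0],
    [0,-0.0013,0.004,-0.001,0],
    [0,-0.0013,0.004,-0.0012,0],
    [0,-0.0013,0.004,-0.0016,0],
    [0,-0.0013,0.004,-0.0018,0],
    [0,-0.0013,0.004,-0.0018,0],
    [0,-0.0013,0.004,-0.0018,0],
  ],
)

```text
t: 9.28
tool_pos: [0.5761, -0.0928, 0.0797]
tool_rot: [-0.466, 3.07, -0.094]
contact_force: [-3.1, -3.4, 7.7]
opening: -0.0002
```

```bash
python3 g.py
```

```text
t 9.275 gauge mm [0.7 4.9] z 0.0797 F gauge [-3.9 -2.4] 7.7 zax [ 0.044 -0.055 -0.998] dq 0.054
```

Call:
step_arm(
  moves=[
    [0,-0.0013,0.004,-0.0018,0],
    [0,-0.0013,0.004,-0.0018,0],
    [0,-0.0013,0.004,-0.002,0],
  ],
)

```text
t: 9.65
tool_pos: [0.5732, -0.0824, 0.0782]
tool_rot: [-0.469, 3.068, -0.105]
contact_force: [-2.7, -1.0, 5.2]
opening: -0.0001
```

```bash
python3 g.py
```

```text
t 9.65 gauge mm [ 0.7 15.7] z 0.0782 F gauge [-2.8 -0.3] 5.2 zax [ 0.046 -0.061 -0.997] dq 0.056
```

Call:
step_arm(
  moves=[
    [0,0,0,0.012,0],
    [0,0,0,0.02,0],
    [0,0.012,0.03,0.02,0],
    [0,0.013,0.03,0.01,0],
    [0,0.013,0.028,0,0],
    [0,0,0,0,0],
    [0,0,0,0,0],
  ],
)

```text
t: 10.52
tool_pos: [0.6136, 0.0083, 0.1497]
tool_rot: [-0.468, 3.062, -0.106]
contact_force: [-0.0, -0.1, -0.4]
opening: 0.0
```

```bash
python3 - <<'E'
from g import *
st();im=shot('wrist','w5.png')
cv2.imwrite('pics/w5b.png',cv2.convertScaleAbs(im['color'][:,:,::-1],alpha=1.4))
for y in (-60,-50,-45,-40): print(y,(proj(im,g2w(p,[[.045,y/1e3,.0495]]))).round(0))
E
```

```text
t 10.525 gauge mm [63.6 92.5] z 0.1497 F gauge [-0. -0.] -0.4 zax [ 0.052 -0.061 -0.997] dq 0.007
-60 [[329. 171.]]
-50 [[343. 171.]]
-45 [[350. 172.]]
-40 [[357. 172.]]
```

View pics/w5b.png

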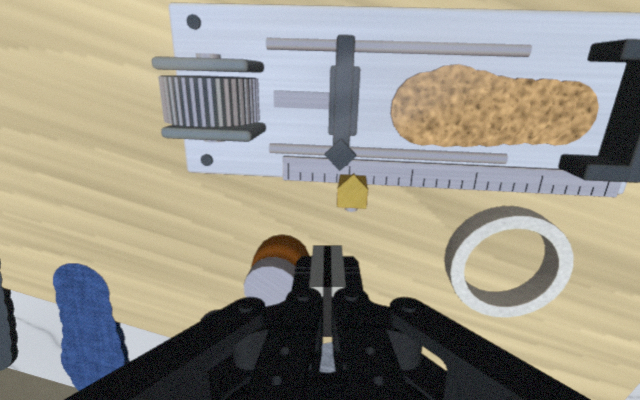

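```bash
python3 - <<'E'
from g import *
im=load('w5.png')
a=cv2.resize(im['color'][130:220,290:410,::-1],None,fx=6.5,fy=6.5,interpolation=2)
cv2.imwrite('pics/w5c.png',cv2.convertScaleAbs(a,alpha=1.4))
cr=lambda P:((proj(im,P)-[290,130]+.42)*6.5).round(0)
for y in (-55,-50,-45,-40): print(y,cr(g2w(p,[[.045,y/1e3,.0495],[.047,y/1e3,.0495]])).tolist())
E
```

```text
-55 [[303.0, 269.0], [302.0, 286.0]]
-50 [[348.0, 271.0], [347.0, 289.0]]
-45 [[393.0, 274.0], [392.0, 291.0]]
-40 [[439.0, 276.0], [438.0, 293.0]]
```

View pics/w5c.png

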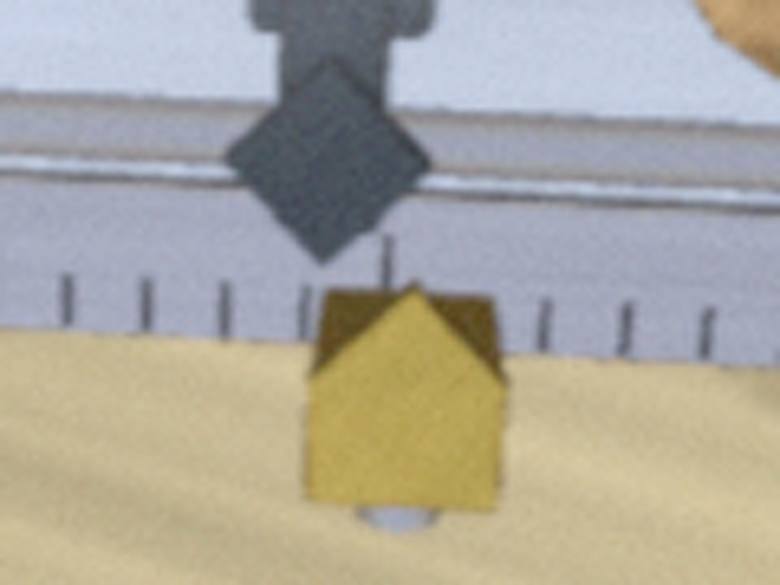

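Call:
step_arm(
  moves=[
    [0,-0.01,-0.038,0,0],
    [0,-0.012,-0.039,0,0],
    [0,-0.012,-0.039,-0.01,0],
    [0,0,0,-0.03,0],
    [0,0,0,-0.018,0],
    [0,0,0,0,0],
  ],
)

```text
t: 11.32
tool_pos: [0.5759, -0.1159, 0.0912]
tool_rot: [-0.459, 3.063, -0.108]
contact_force: [-0.2, 0.8, -0.8]
opening: -0.0001
```

```bash
python3 g.py
```

```text
t 11.325 gauge mm [ -5.5 -17.3] z 0.0912 F gauge [0.  0.8] -0.8 zax [ 0.052 -0.062 -0.997] dq 0.013
```

Call:
step_arm(
  moves=[
    [0,0.0037,0.0072,-0.003,0],
    [0,0,0,-0.005,0],
    [0,0,0,-0.002,0],
    [0,0,0,-0.002,0],
  ],
)

```text
t: 11.82
tool_pos: [0.5821, -0.1075, 0.0815]
tool_rot: [-0.461, 3.058, -0.111]
contact_force: [0.7, -1.0, 0.1]
opening: -0.0
```

```bash
python3 g.py
```

```text
t 11.825 gauge mm [  2.7 -10.9] z 0.0815 F gauge [ 0.4 -1.2] 0.1 zax [ 0.057 -0.064 -0.996] dq 0.03
```

Call:
step_arm(
  moves=[
    [0,-0.002,0,-0.002,0],
    [0,-0.0008,0,-0.0018,0],
  ],
)

```text
t: 12.08
tool_pos: [0.5811, -0.1078, 0.0797]
tool_rot: [-0.461, 3.054, -0.113]
contact_force: [-0.0, -0.1, 7.8]
opening: -0.0
```

```bash
python3 g.py
```

```text
t 12.075 gauge mm [  1.7 -10.9] z 0.0797 F gauge [-0.1 -0.1] 7.8 zax [ 0.061 -0.065 -0.996] dq 0.028
```

Call:
step_arm(
  moves=[
    [0,-0.0013,0.004,-0.0012,0],
    [0,-0.0013,0.004,-0.0014,0],
    [0,-0.0013,0.004,-0.0016,0],
    [0,-0.0013,0.004,-0.0018,0],
    [0,-0.0013,0.004,-0.0018,0],
    [0,-0.0011,0.0035,-0.0018,0],
  ],
)

```text
t: 12.82
tool_pos: [0.5768, -0.0917, 0.0797]
tool_rot: [-0.46, 3.047, -0.14]
contact_force: [-2.9, -1.4, 5.6]
opening: 0.0002
```

```bash
python3 g.py
```

```text
t 12.825 gauge mm [1.8 5.8] z 0.0797 F gauge [-3.1 -0.6] 5.6 zax [ 0.069 -0.081 -0.994] dq 0.049
```

Call:
step_arm(
  moves=[
    [0,-0.0011,0.0038,-0.0018,0],
    [0,0,0,0.006,0],
    [0,0,0,0.015,0],
    [0,0,0,0.03,0],
    [0,0.012,0.035,0.015,0],
    [0,0.014,0.035,0,0],
    [0,0.013,0.034,0,0],
    [0,0,0,0,0],
    [0,0,0,0,0],
  ],
)

```text
t: 13.95
tool_pos: [0.6165, 0.0168, 0.1538]
tool_rot: [-0.456, 3.043, -0.144]
contact_force: [0.8, 0.0, -0.3]
opening: 0.0001
```

```bash
cat > v.py <<'E'
from g import *
import sys
n=sys.argv[1]; st(); im=shot('wrist',n+'.png')
u=proj(im,g2w(p,[[.046,-.042,.0495]]))[0]; x0,y0=int(u[0])-50,int(u[1])-40
a=cv2.resize(im['color'][y0:y0+90,x0:x0+110,::-1],None,fx=7,fy=6.5*7/6.5,interpolation=2)
cv2.imwrite('pics/'+n+'c.png',cv2.convertScaleAbs(a,alpha=1.4))
q=proj(im,g2w(p,[[.046,-.045,.0495],[.046,-.040,.0495],[.030,-.045,.0495]]))
print('px/mm y',(q[1]-q[0])/5*7,'x',(q[0]-q[2])/16*7,x0,y0)
E
python3 v.py w6
```

```text
t 13.95 gauge mm [ 68.6 100. ] z 0.1538 F gauge [ 0.7 -0.2] -0.3 zax [ 0.074 -0.083 -0.994] dq 0.008
px/mm y [9.71350823 0.5111705 ] x [-0.43857237  9.6294266 ] 297 122
```

View pics/w6c.png

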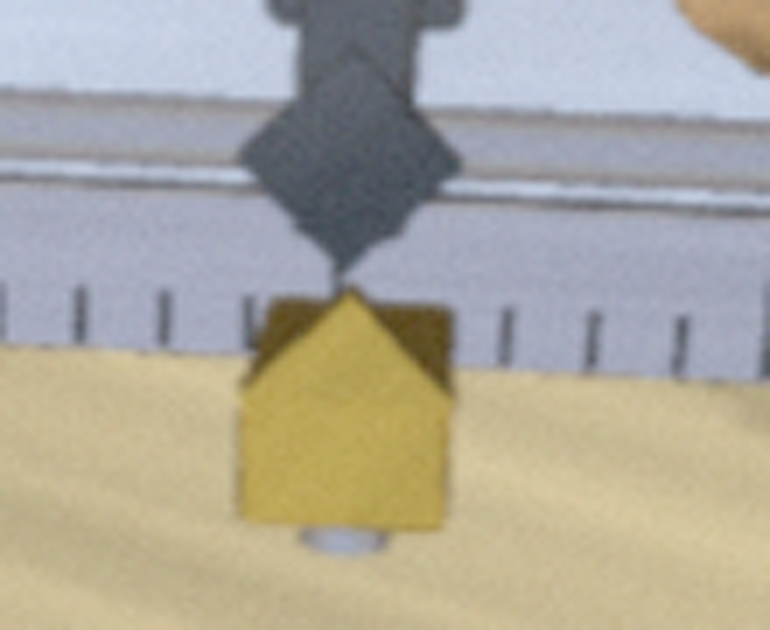

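Call:
step_arm(
  moves=[
    [0,-0.012,-0.036,0,0],
    [0,-0.013,-0.037,0,0],
    [0,-0.012,-0.036,-0.01,0],
    [0,0,0,-0.03,0],
    [0,0,0,-0.018,0],
    [0,0,0,0,0],
  ],
)

```text
t: 14.75
tool_pos: [0.576, -0.1011, 0.0956]
tool_rot: [-0.444, 3.044, -0.147]
contact_force: [-0.3, 0.1, -1.0]
opening: 0.0001
```

```bash
python3 g.py
```

```text
t 14.75 gauge mm [-1.5 -3.1] z 0.0956 F gauge [-0.3  0.1] -1.0 zax [ 0.075 -0.085 -0.994] dq 0.016
```

Call:
step_arm(
  moves=[
    [0,0,0,-0.006,0],
    [0,0,0,-0.005,0],
    [0,0,0,-0.002,0],
    [0,0,0,-0.0015,0],
  ],
)

```text
t: 15.25
tool_pos: [0.5781, -0.1007, 0.083]
tool_rot: [-0.446, 3.039, -0.149]
contact_force: [0.6, -0.1, 0.4]
opening: -0.0004
```

```bash
python3 g.py
```

```text
t 15.25 gauge mm [ 0.6 -3.2] z 0.083 F gauge [ 0.6 -0.3] 0.4 zax [ 0.079 -0.086 -0.993] dq 0.022
```

Call:
step_arm(
  moves=[
    [0,0,0,-0.0015,0],
    [0,0,0,-0.002,0],
    [0,0,0,-0.001,0],
  ],
)

```text
t: 15.62
tool_pos: [0.5787, -0.1008, 0.0806]
tool_rot: [-0.447, 3.039, -0.15]
contact_force: [-3.8, 1.4, 7.2]
opening: 0.0005
```

```bash
python3 g.py
```

```text
t 15.625 gauge mm [ 1.2 -3.4] z 0.0806 F gauge [-3.4  2.3] 7.2 zax [ 0.08  -0.087 -0.993] dq 0.005
```

Call:
step_arm(
  moves=[
    [0,-0.0006,0.0022,-0.0014,0],
  ],
)

```text
t: 15.75
tool_pos: [0.5786, -0.0995, 0.0806]
tool_rot: [-0.447, 3.038, -0.154]
contact_force: [-0.8, -2.2, 5.0]
opening: 0.0001
```

```bash
python3 g.py
```

```text
t 15.75 gauge mm [ 1.5 -2.2] z 0.0806 F gauge [-1.4 -1.9] 5.0 zax [ 0.081 -0.089 -0.993] dq 0.032
```

Call:
step_arm(
  moves=[
    [0,-0.0004,0.0016,-0.0014,0],
  ],
)

```text
t: 15.88
tool_pos: [0.5787, -0.0988, 0.0806]
tool_rot: [-0.447, 3.037, -0.158]
contact_force: [-1.9, -2.0, 4.4]
opening: 0.0002
```

```bash
python3 g.py
```

```text
t 15.875 gauge mm [ 1.7 -1.6] z 0.0806 F gauge [-2.4 -1.5] 4.4 zax [ 0.082 -0.091 -0.992] dq 0.025
```

Lift straight off and look, from closer this time.

Call:
step_arm(
  moves=[
    [0,0,0,0.006,0],
    [0,0,0,0.02,0],
    [0,0,0,0.02,0],
    [0,0.012,0.036,0.005,0],
    [0,0.014,0.037,0,0],
    [0,0.013,0.036,0,0],
    [0,0,0,0,0],
    [0,0,0,0,0],
  ],
)

```text
t: 16.88
tool_pos: [0.6214, 0.0127, 0.1431]
tool_rot: [-0.442, 3.028, -0.159]
contact_force: [0.2, -0.5, -0.7]
opening: -0.0001
```

```bash
python3 v.py w7
```

```text
t 16.875 gauge mm [72.2 94.8] z 0.1431 F gauge [ 0.1 -0.5] -0.7 zax [ 0.091 -0.091 -0.992] dq 0.011
px/mm y [10.27379469  0.50045312] x [-0.48133049 10.17143934] 306 120
```

View pics/w7c.png

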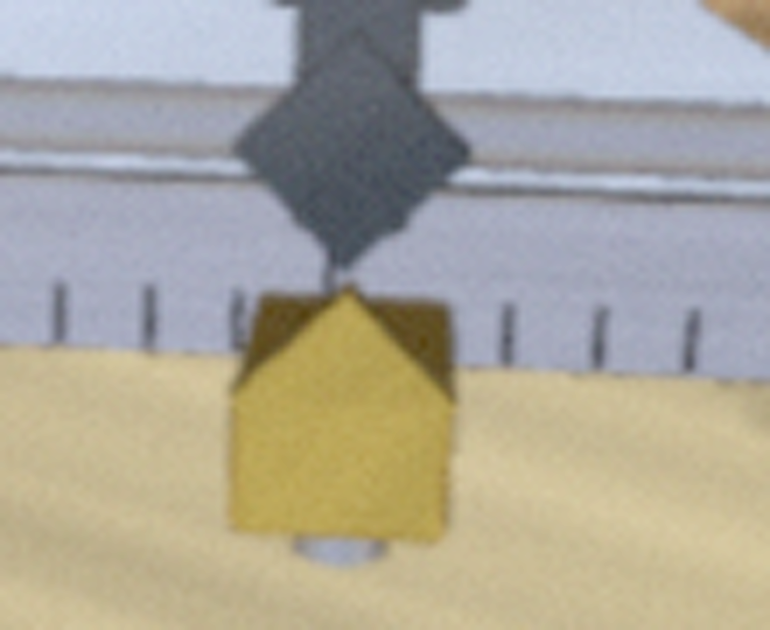

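```bash
cat > m.py <<'E'
from g import *
import sys
def meas(n):
    im=load(n+'.png'); a=im['color'].astype(np.uint8)
    u=proj(im,g2w(p,[[.046,-.042,.0495]]))[0]; x0,y0=int(u[0])-50,int(u[1])-40
    a=cv2.resize(a[y0:y0+90,x0:x0+110],None,fx=7,fy=7,interpolation=cv2.INTER_CUBIC)
    a=cv2.GaussianBlur(a,(0,0),4).astype(float)
    g=a.mean(2); sat=a[:,:,0]-a[:,:,2]
    return im,a,g,sat
im,a,g,sat=meas(sys.argv[1])
for r in range(60,300,20): print(r,'g',g[r,200:500:20].round(0).astype(int).tolist())
for r in range(280,420,20): print(r,'s',sat[r,200:500:20].round(0).astype(int).tolist())
E
python3 m.py w7
```

```text
60 g [148, 149, 149, 147, 147, 90, 71, 72, 74, 69, 70, 103, 148, 147, 148]
80 g [129, 140, 139, 140, 138, 77, 74, 74, 74, 73, 61, 109, 146, 146, 147]
100 g [113, 113, 111, 110, 82, 72, 72, 71, 71, 69, 68, 69, 105, 107, 104]
120 g [120, 121, 119, 83, 71, 70, 69, 70, 70, 66, 66, 65, 76, 116, 118]
140 g [117, 116, 83, 70, 67, 68, 68, 65, 64, 63, 63, 61, 62, 75, 118]
160 g [122, 123, 100, 67, 66, 67, 66, 63, 62, 63, 62, 61, 60, 64, 103]
180 g [99, 100, 100, 81, 65, 63, 60, 62, 61, 58, 60, 61, 67, 119, 128]
200 g [127, 127, 125, 125, 93, 61, 61, 58, 59, 60, 60, 77, 116, 115, 111]
220 g [125, 125, 125, 126, 123, 75, 59, 59, 59, 60, 64, 122, 127, 126, 127]
240 g [127, 126, 125, 127, 127, 124, 80, 59, 60, 93, 119, 125, 124, 125, 125]
260 g [128, 128, 127, 127, 126, 127, 116, 63, 99, 126, 126, 125, 125, 125, 124]
280 g [127, 127, 125, 125, 125, 126, 106, 98, 115, 125, 125, 125, 125, 123, 123]
280 s [-15, -17, -16, -15, -16, -16, -13, -7, -10, -17, -17, -17, -16, -16, -16]
300 s [-17, -18, -13, 9, 28, 23, 25, 52, 36, 15, 11, 9, -1, -16, -17]
320 s [-17, -16, -10, 32, 42, 45, 62, 68, 69, 48, 44, 43, 37, -12, -16]
340 s [-17, -17, -1, 44, 43, 63, 69, 70, 67, 66, 46, 47, 40, -12, -17]
360 s [31, 27, 28, 44, 66, 69, 70, 67, 67, 68, 65, 45, 40, -4, -12]
380 s [38, 37, 45, 66, 71, 69, 68, 67, 68, 67, 68, 65, 43, 35, 36]
400 s [36, 39, 66, 69, 69, 69, 68, 68, 69, 68, 68, 70, 66, 38, 36]
```

```bash
cat >> m.py <<'E'
print('----')
def cross(row,th,c,sgn): # walk out from c until sgn*(row-th) changes
    i=c
    while sgn*(row[i]-th)>0: i+=-1
    l=i+(th-row[i])/(row[i+1]-row[i]); i=c
    while sgn*(row[i]-th)>0: i+=1
    r=i-1+(th-row[i-1])/(row[i]-row[i-1]); return l,r
def fit(img,th,rows,c,sgn):
    L=np.array([cross(img[r],th,c,sgn) for r in rows]); k=np.polyfit(rows,L,1)  # cols: left,right
    rms=[np.std(L[:,i]-np.polyval(k[:,i],rows)) for i in (0,1)]
    y=(k[1,1]-k[1,0])/(k[0,0]-k[0,1]); return y,np.polyval(k[:,0],y),k[0],rms
s=float(sys.argv[2]) if len(sys.argv)>2 else 0
rD=np.arange(192,252,2); rD2=np.arange(105,140,2)
cx=int(sys.argv[3]) if len(sys.argv)>3 else 345
D=fit(g,93,rD,cx,-1); N=fit(sat,57,np.arange(312,388,2),cx+3,1)
print('diamond tip',D);print('nose',N)
q=proj(im,g2w(p,[[.046,-.045,.0495],[.046,-.040,.0495],[.030,-.045,.0495]]))
B=np.c_[(q[0]-q[2])/16*7,(q[1]-q[0])/5*7]
d=np.linalg.solve(B,[N[1]-D[1],N[0]-D[0]]);print('nose-pointer mm (x,y):',d)
E
python3 m.py w7|sed -n '/----/,$p'
```

```text
----
diamond tip (np.float64(273.28501159632674), np.float64(344.47750136619504), array([ 0.89853957, -1.16026795]), [np.float64(1.60775476281064), np.float64(4.348511705530055)])
nose (np.float64(292.89511232275305), np.float64(345.6902135581124), array([-1.11010504,  0.95025896]), [np.float64(1.3508401858595975), np.float64(0.9819085562810193)])
nose-pointer mm (x,y): [1.91772896 0.20788556]
```

```bash
cat >> m.py <<'E'
print('++++')
L=np.array([cross(g[r],93,cx,-1) for r in rD])
print((L-np.outer(rD-220,[.95,-1.11])).round(1)[::2].tolist())
for a_,b_ in ((.95,-1.11),(.93,-1.08)):
  l=np.median(L[:,0]-a_*rD); r=np.median(L[:,1]-b_*rD); y=(r-l)/(a_-b_); x=a_*y+l
  print(x,y,np.linalg.solve(B,[N[1]-x,N[0]-y]))
E
python3 m.py w7|sed -n '/++++/,$p';python3 m.py w6|sed -n '/----/,$p'
```

```text
++++
[[298.7, 419.4], [299.0, 404.2], [298.9, 403.9], [298.3, 403.7], [297.8, 403.6], [296.8, 404.2], [295.1, 406.1], [293.4, 408.8], [293.0, 411.4], [294.6, 413.2], [296.9, 412.0], [297.5, 405.8], [296.9, 402.1], [296.5, 401.6], [295.7, 401.5]]
346.3529571022289 272.125464072066 [2.04042812 0.03108654]
346.927882018479 273.5107794361526 [ 1.90729178 -0.03111127]
----
diamond tip (np.float64(272.5137975337888), np.float64(342.41114798710186), array([ 0.98190867, -1.29834219]), [np.float64(2.4257910054271754), np.float64(5.684987387131778)])
nose (np.float64(294.4324292864626), np.float64(349.444430830306), array([-1.10384068,  0.93290659]), [np.float64(1.0603645542672548), np.float64(0.9595393319609187)])
nose-pointer mm (x,y): [2.23242612 0.82486812]
++++
[[283.1, 412.9], [290.0, 421.9], [291.8, 426.5], [292.4, 408.0], [292.6, 404.7], [292.9, 404.8], [293.0, 405.8], [291.8, 407.5], [289.6, 409.9], [287.6, 412.4], [287.3, 414.4], [289.7, 414.3], [292.0, 409.2], [292.8, 404.0], [293.4, 401.8]]
345.888879082083 276.82082965578115 [1.80517776 0.44754714]
345.84443690637727 278.13478064224336 [1.66881009 0.44596533]
```

```bash
python3 - <<'E'
from g import *
for n in('side','top'):
    im=shot(n,n+'9.png')
    for q in ('insole','jar','puck','bottle','tin','tape','rasp'):
        r=ctrl.spot_in(im,q);print(n,q,[(np.round(d['bbox']).tolist(),round(d['p'],2)) for d in r[:1]])
st()
E
```

```text
side insole [([259.0, 180.0, 300.0, 206.0], 0.61)]
side jar [([341.0, 172.0, 357.0, 199.0], 0.87)]
side puck [([289.0, 250.0, 309.0, 264.0], 0.63)]
side bottle [([210.0, 102.0, 233.0, 151.0], 0.56)]
side tin [([374.0, 302.0, 413.0, 344.0], 0.97)]
side tape [([283.0, 152.0, 313.0, 178.0], 0.89)]
side rasp [([226.0, 202.0, 280.0, 237.0], 0.57)]
top insole []
top jar []
top puck [([356.0, 232.0, 374.0, 245.0], 0.73)]
top bottle [([166.0, 220.0, 200.0, 235.0], 0.97)]
top tin [([446.0, 208.0, 484.0, 231.0], 0.85)]
top tape [([250.0, 162.0, 271.0, 193.0], 0.77)]
top rasp [([267.0, 240.0, 336.0, 266.0], 0.53)]
t 17.725 gauge mm [72.1 95. ] z 0.1422 F gauge [-0.5  0. ] 0.5 zax [ 0.091 -0.091 -0.992] dq 0.001
```

View pics/side9.png

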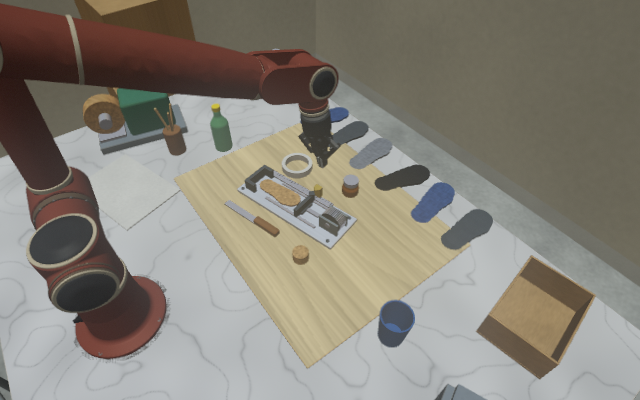

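The side view shows the gripper clear above everything, around pixel (318,150). The toe stop is beside the brass block near (313,195), and the loose things are where they were.

```bash
python3 -c "
from station import ctrl
print(ctrl.finish_job())"
```

```text
the job is handed in; nothing more can be done
None
```

I set the gauge and handed the job in at about 17.7 s. Only the wheel was used to move the toe stop: three strokes with the closed fingertip plus a short fine one of about 2 mm. The finger was then lifted clear. The pressing forces I read were about 4–13 N.

**Pointer against nose:** the last close wrist picture puts them within about 0.2 mm along gauge y. Different edge fits gave between -0.03 and 0.21 mm. Picking the corners by eye gave a little more, about 0.3–0.6 mm. The crosswise distance came out at 1.9–2.0 mm, against the expected 2 mm.

**Loose things:** in the side view, all seven, including the insole, were found within about 5 px of where they started, which is detector noise. In the top view the insole and the jar were not found, as the arm was probably in the way, so for those two I have only the side view. The tape's box there was also cut short.

**Arm:** it ended about 14 cm up, with the force on the tool near zero. It had picked up a tilt of about 7° over the strokes, which did no harm.

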